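# Uncap the short tube and load its cap into the cap feeder

## Task

Lift the loose cap off the short tube that stands among the tall ones and set it flat, right side up, in the round seat of the cap feeder's carriage. Then push the carriage in under the bridge by its upright plate until it is fully home and the sprung pawl has snapped in behind it. Leave the cap lying in its seat, do not drop it on the table, and leave all the tubes standing where they are.

Things in the scene. Friction and masses are not known exactly. Their poses are not given: they have to be found in the camera images.
- feeder: cap feeder fixed to the table: dark steel base plate 256 x 110 x 8 mm with a straight track. Origin: centre of its underside, on the table; +x runs along the track, the way the carriage is pushed in, z up. Two rails (outer faces 42 mm either side, tops 19 mm above the table) with lips hold the carriage down, so it only slides. End stop face at x = +120 mm.
- bridge (a point): centre of the top of the feeder's bridge, 75 mm above the table, at x = +102 mm of the feeder. The bridge is a plate 40 mm long in x and 106 mm wide, its underside 70 mm above the table, on two posts 45 to 53 mm either side of the track; the carriage's seat goes under it
- nest (a point): centre that the cap has when seated, 41 mm above the table; x the way in. The seat is a flat round platform 36 mm across, top 35 mm above the table; curved cheeks on its +x and -x sides (inner radius 25 mm, tops 44 mm above the table, reaching 20 mm either side of the middle line) hold the cap. The +y and -y sides are open for fingers, 10 mm free below the cap's underside
- push_face (a point): centre of the rear (-x) face of the carriage's upright push plate (8 mm thick, 44 mm wide, 14 to 54 mm above the table); 38 mm above the table, 73 mm behind the seat's centre. Push it along the feeder's +x with 2 to 7 N. The carriage (grey, 100 x 65 mm) is home at the end stop, with this point at x = +20 mm of the feeder; it starts at x = -105 to -80 mm
- pawl (a joint): angle of the small steel pawl on the feeder's +y rail (pivot at feeder x = 29, y = 44 mm, reaching towards +x and inward over the track, 26 mm above the table): 0 when sprung in over the track, about 0.3 rad while the carriage's seat block pushes it aside; springs back to 0 when the block has passed, 4 mm before the end stop, and then blocks the carriage's return
- cap_mid (a point): centre (half-way up) of the loose white cap: a round disc 46 mm across the top, 42 mm at the bottom, 12 mm high, 20 g, lying loose on the rim of the short tube, its underside 90 mm above the table; z is its axis, up
- short_tube_mid (a point): centre (half-way up) of the short white tube that carries the cap: 40 mm across, 90 mm high, open on top, loose, 0.15 kg; 3 mm narrower than the cap on each side, so fingertips may reach below the cap's underside
- spray_bottle: green spray bottle with a yellow trigger head, heavy, an obstacle standing beside the feeder's outer end; origin at the centre of its underside; it fits in an upright cylinder of 65 mm radius, 250 mm high, and never moves
- cap_box: grey box of spare caps, an obstacle between the tubes and the feeder, fixed: 125 mm (its x) by 190 mm (its y), 75 mm high, origin at the centre of its underside; its blue lid stands open above the +x side, about 80 mm from the origin, up to 225 mm above the table
- tall_tube_1_mid (a point): centre (half-way up) of a tall closed white tube, 45 mm across, 118 mm high, standing loose near the short tube; an obstacle. The tall tubes stand in two pairs on opposite sides of the short tube, leaving a free straight lane at least 60 mm wide between the pairs, through the short tube
- tall_tube_2_mid (a point): centre (half-way up) of a tall closed white tube, 45 mm across, 118 mm high, standing loose near the short tube; an obstacle. The tall tubes stand in two pairs on opposite sides of the short tube, leaving a free straight lane at least 60 mm wide between the pairs, through the short tube
- tall_tube_3_mid (a point): centre (half-way up) of a tall closed white tube, 45 mm across, 118 mm high, standing loose near the short tube; an obstacle. The tall tubes stand in two pairs on opposite sides of the short tube, leaving a free straight lane at least 60 mm wide between the pairs, through the short tube
- tall_tube_4_mid (a point): centre (half-way up) of a tall closed white tube, 45 mm across, 118 mm high, standing loose near the short tube; an obstacle. The tall tubes stand in two pairs on opposite sides of the short tube, leaving a free straight lane at least 60 mm wide between the pairs, through the short tube
There are look-alikes about, which are no part of the job. What is shaped like the part that bears nest but green is not meant.

How it is judged:
By the outcome, as a careful person would: the job done as asked, in the order asked, and still so for the second after the job is handed in, with the robot touching nothing.
It also fails if it takes over 56 s, if anything falls off the work surface, if the arm or the gripper's body presses on something with over 40 N, if the wrist force passes 120 N, or if a joint passes its speed limit or range.

## Robot

A 6-joint arm with a two-finger parallel gripper is mounted at the origin on a cart in front of the work surface, level with it; the furniture and walls round the work are solid. World frame = base frame: x ahead of the robot, y to its left, z up, the work surface at z = 0. Lengths are in mm, angles in rad, forces in N, time in s.
With the tool pointing down it reaches from about 375 to 925 mm from the base axis. Payload 5.7 kg.
Tool frame: the origin (TCP) lies between the finger pads; the fingertips stand r.finger_overhang ahead of it and the grasp point (between the pads) lies 6 mm ahead of it (r.finger_overhang is the distance from the TCP to the fingertips, in mm); z points along the fingers, y is the line along which they close (so a half turn about z gives the same grasp; the last joint's range is limited). The gripper opens to 85 mm and grips with 20 to 120 N. Pads are 22 mm wide; open, the fingers measure 114 mm over their backs; the gripper's body (76 mm by 85 mm) begins 54 mm behind the grasp point. The pads swing forward as they close: fully open they stand 13 mm farther back than shut.
Start: joints at [1.135, 0.359, 1.51, -0, 1.272, -0.115], TCP at [189.189, 569.363, 256.267] pointing down, gripper open.
Joint ranges: [-2.97, 2.97], [-1.01, 2.36], [0.21, 2.38], [-0.96, 4.11], [0.2, 2.71], [-2.98, 2.98]. Speed limits (rad/s): [2.39, 2.39, 3.14, 3.14, 3.14, 3.14].

## Interface

Orientations are given as a unit quaternion [x, y, z, w].
In Python, from workcell import observe, vision, r, spotter gives the robot as it stands.
- The arm moves only by the shell command python3 -m inch 'ROWS' [FORCE]. ROWS is JSON, a list of rows, each a list of 5 numbers: the opening, from -1 (shut) to 1 (fully open), then the shift along the tool's x, y, z as a fraction of full scale, then the turn about the tool's z as a fraction of full scale. A call has 1 to 5 rows; each row is the pose to reach, as a shift and turn from the pose commanded when the call began, along the tool's axes at that moment; what a row does not reach only later rows make up. Full scale, the value 1, is 0.3 m for a shift and 90 degrees for a turn. A row lasts 1/12 s, in which the tool goes at most 41.7 mm and 7.16 degrees, less where a joint would pass 70% of its speed; a pose out of reach is approached as far as the arm can. A call with a number of a shift or a turn outside -1 to 1 is refused whole. A call with a gripper value outside its range is refused whole. The fingers move at their own pace and stop on an object; FORCE is the grip in N (left out, the last holds). Time passes only in rows, so rows that repeat a pose let the fingers close. It gives the time, the measured TCP pose, the force, the opening and the grip force at its end, in the units of the state.
- observe(): the state, without advancing time (a new reading comes with each control period).
- vision.snapshot(name): name is "scene" or "side" or "wrist"; returns a dict with "frame" (400x640x3 uint8, blue, green, red), "fovy" (degrees; the focal length in pixels is half the picture's height over the tangent of half this angle, whatever the lens; pixels are square), "cx", "cy" (the principal point, pixels), "camera_from_world" (4x4, takes a point from world to camera coordinates); the wrist camera has in their place "mount" (4x4, takes a point from camera to tool coordinates, whose origin is the TCP and whose axes are the flange's). Camera axes: x right, y down, z forward; pixel columns grow to the right and rows downward; lengths in mm; the calibration is good to about 2 mm. A picture is of the moment at which its call begins: read the wrist's pose just before it. There is no depth.
- r.job_done(): hands the job in; it is judged then, once.
Trained networks look in the newest picture that a camera, given by its name, has taken for a name from the list of things; names that differ only in an ending like _2 or _b are one class to them, and where a whole thing is asked for, a point or a joint stands for the part that bears it (a point fixed in the world has none). Each returns a list of dicts, best first, with "score" (0 to 1); they miss things now and then, are a little off and sometimes report something else, mostly with a low value. They report only what shows in the picture. A call takes as long as a camera call. They do not tell look-alikes from the thing itself.
- spotter.boxes_of(query, camera): "extent" ([left, top, width, height] in pixels, round what is visible of it).
The state is a dict: "clock": time; "joint_pos": joint angles; "qvel": joint speeds; "tau": joint torques, N m; "tool_pos": TCP position; "tool_rot": TCP orientation; "wrist_force": force on the tool from outside, world axes, zero at the start; "wrist_torque": the same for the moment, N m; "grip_width": finger opening in mm; "grip_force": force on a finger pad.
Only numpy, scipy, OpenCV 4.12 (cv2) and the standard library are available. Lean on these libraries where they do the work, as an engineer would, in place of code of your own. Each camera call takes 0.05 s, during which the arm holds its last target. There are 200 camera calls.

## Working session

There is one attempt and no reset: what is moved stays moved. The work goes in short steps, Python scripts to look and compute and a shell command to move; the robot and the scene stay as the last step left them, time stands still between calls to the robot, and variables do not carry over. Pictures are saved under pics/ and viewed, at most 10 in all, crops included, and the job is handed in when it is done.

```bash
mkdir -p pics; cat > h.py <<'E'
import numpy as np, cv2
from workcell import observe, vision, r, spotter
from scipy.spatial.transform import Rotation as R
def snap(n):
    s=observe(); d=vision.snapshot(n)
    f=200/np.tan(np.radians(d["fovy"])/2)
    if n=="wrist":
        T=np.eye(4);T[:3,:3]=R.from_quat(s["tool_rot"]).as_matrix();T[:3,3]=s["tool_pos"]
        M=T@np.array(d["mount"])
    else: M=np.linalg.inv(np.array(d["camera_from_world"]))
    return d["frame"],(f,d["cx"],d["cy"],M)
def at_z(c,u,v,z):
    f,cx,cy,M=c; q=M[:3,:3]@np.array([(u-cx)/f,(v-cy)/f,1]); o=M[:3,3]
    return o+q*(z-o[2])/q[2]
def proj(c,p):
    f,cx,cy,M=c; q=M[:3,:3].T@(np.array(p,float)-M[:3,3]); return f*q[0]/q[2]+cx,f*q[1]/q[2]+cy
E
python3 - <<'E'
from h import *
s=observe(); print(s["tool_pos"],s["tool_rot"],r.finger_overhang)
for n in("scene","side","wrist"):
    f,c=snap(n); cv2.imwrite(f"pics/{n}0.png",f); print(n,c[0],np.round(c[3],2).tolist())
    for q in("feeder","bridge","nest","push_face","cap_mid","short_tube_mid","spray_bottle","cap_box","tall_tube_1_mid"):
        print(q,[(np.round(b["extent"]).tolist(),round(b["score"],2)) for b in spotter.boxes_of(q,n)][:5])
E
```

```text
[188.93608931 568.81043116 255.46131942] [ 1.59714314e-01  9.87162864e-01 -8.72056704e-04 -2.41404634e-04] 25.0
scene 475.1012019291441 [[-0.9, -0.33, 0.27, 190.99], [-0.43, 0.69, -0.58, 843.57], [0.01, -0.64, -0.77, 1128.95], [0.0, 0.0, 0.0, 1.0]]
feeder []
bridge [([269.0, 172.0, 87.0, 44.0], 0.7)]
nest [([340.0, 99.0, 23.0, 27.0], 0.75)]
push_face [([338.0, 99.0, 28.0, 28.0], 0.94), ([310.0, 168.0, 38.0, 27.0], 0.89)]
cap_mid [([252.0, 281.0, 18.0, 22.0], 0.72)]
short_tube_mid [([252.0, 297.0, 21.0, 20.0], 0.81), ([252.0, 281.0, 18.0, 21.0], 0.7)]
spray_bottle []
cap_box []
tall_tube_1_mid [([217.0, 287.0, 24.0, 37.0], 0.97)]
side 370.81404035931325 [[0.82, -0.23, 0.53, -111.06], [-0.58, -0.28, 0.77, -899.33], [-0.02, -0.93, -0.36, 555.84], [0.0, 0.0, 0.0, 1.0]]
feeder [([318.0, 199.0, 44.0, 52.0], 0.93)]
bridge [([318.0, 197.0, 42.0, 55.0], 0.83)]
nest [([418.0, 259.0, 45.0, 29.0], 0.8), ([326.0, 218.0, 19.0, 29.0], 0.6), ([252.0, 177.0, 12.0, 20.0], 0.55)]
push_face [([417.0, 260.0, 46.0, 30.0], 0.79), ([328.0, 219.0, 22.0, 24.0], 0.75)]
cap_mid []
short_tube_mid []
spray_bottle []
cap_box [([327.0, 218.0, 21.0, 29.0], 0.33)]
tall_tube_1_mid [([268.0, 169.0, 7.0, 7.0], 0.63)]
wrist 296.71413293532095 [[0.32, 0.9, 0.29, 114.54], [0.95, -0.3, -0.1, 594.82], [-0.0, 0.31, -0.95, 374.62], [0.0, 0.0, 0.0, 1.0]]
feeder []
bridge []
nest []
push_face []
cap_mid []
short_tube_mid []
spray_bottle []
cap_box []
tall_tube_1_mid []
```

View pics/scene0.png

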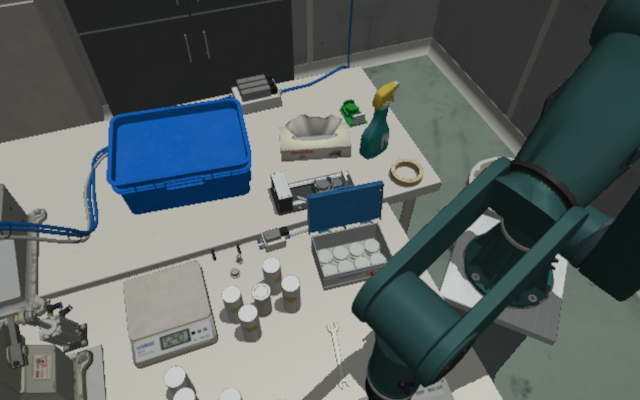

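View pics/side0.png

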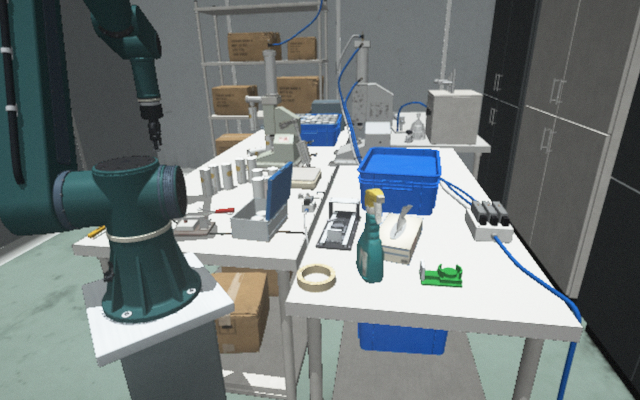

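The scene shows the short tube with its cap at (262,291) between tall tubes at (272,268), (291,290), (232,298) and (248,318). The box is at (350,255) and the feeder at (270–355, 170–212), its bridge towards (280,190). The bottle is at (375,135). The green look-alike is at (350,110).

```bash
python3 - <<'E'
from h import *
f,c=snap("scene")
a=cv2.resize(f[155:335,210:400],None,fx=4,fy=4,interpolation=cv2.INTER_CUBIC)
a=a[:600]; cv2.imwrite("pics/crop1.png",a)
for n,u,v,z in(("cap",262,288,102),("t1",272,262,118),("t2",291,281,118),("t3",232,291,118),("t4",248,311,118),("bridge",280,176,75),("bottle",375,155,0),("boxnear",327,287,0),("boxnear2",390,280,0)):print(n,at_z(c,u,v,z).round())
E
```

```text
cap [542. 389. 102.]
t1 [550. 322. 118.]
t2 [483. 349. 118.]
t3 [597. 433. 118.]
t4 [537. 461. 118.]
bridge [686.  27.  75.]
bottle [ 480. -250.    0.]
boxnear [422. 267.   0.]
boxnear2 [278. 175.   0.]
```

View pics/crop1.png

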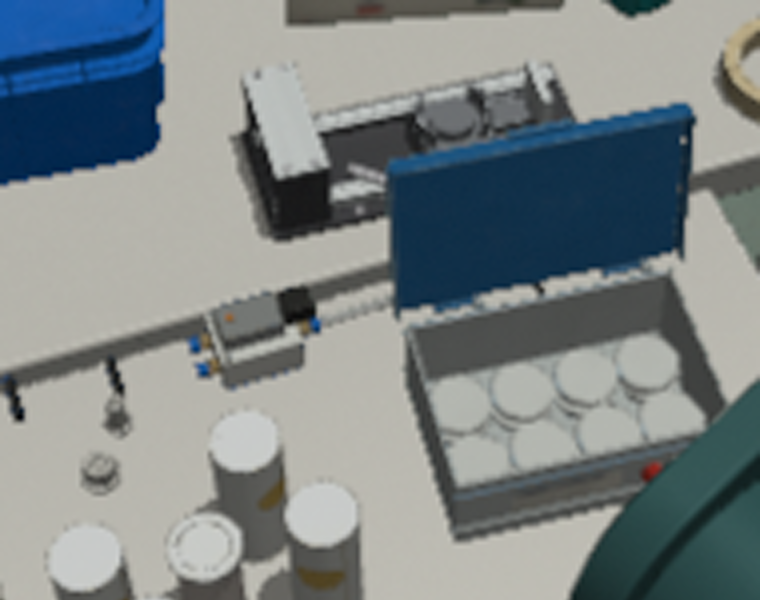

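The crop shows the cap at scene (261,291), the tall tops at (271,265), (290,284) and (232,294), the bridge top at (281,185), the seat at (322,184) and the plate at about (345,176).

```bash
python3 - <<'E'
from h import *
f,c=snap("scene")
W=lambda x,y,z:at_z(c,210+x/4,155+y/4,z).round(1)
for n,x,y,z in(("cap",205,545,102),("t1",245,440,118),("t2",322,515,118),("t3",87,555,118),("brA",245,80,75),("brB",297,68,75),("brC",328,160,75),("brD",272,178,75),("seat",450,113,35),("plate",540,72,54),("boxcorner",458,535,0),("boxcornertop",405,325,75),("lidtopL",390,160,225),("lidtopR",690,108,225)):print(n,W(x,y,z))
E
```

```text
cap [539.5 397.  102. ]
t1 [547.3 330.6 118. ]
t2 [480.7 356.5 118. ]
t3 [593.7 439.4 118. ]
brA [711.8  34.9  75. ]
brB [682.4   7.4  75. ]
brC [620.5  77.5  75. ]
brD [649.1 109.6  75. ]
seat [573.9 -33.2  35. ]
plate [522.4 -85.5  54. ]
boxcorner [426.2 274.4   0. ]
boxcornertop [508.2 183.9  75. ]
lidtopL [524.8 170.1 225. ]
lidtopR [371.8  49.8 225. ]
```

```bash
python3 -m inch '[[1,-0.129,-0.018,0.008,0],[1,-0.258,-0.035,0.016,0],[1,-0.387,-0.053,0.025,0],[1,-0.516,-0.07,0.033,0],[1,-0.645,-0.088,0.042,0]]'
python3 -m inch '[[1,-0.129,-0.018,0.008,0],[1,-0.258,-0.035,0.016,0],[1,-0.387,-0.053,0.025,0],[1,-0.516,-0.07,0.033,0],[1,-0.645,-0.088,0.042,0]]'
python3 -m inch '[[1,0,0,0,0.07],[1,0,0,0,0.14],[1,0,0,0,0.21],[1,0,0,0,0.28],[1,0,0,0,0.345]]'
python3 -m inch '[[1,0,0,0,0.07],[1,0,0,0,0.14],[1,0,0,0,0.21],[1,0,0,0,0.28],[1,0,0,0,0.345]]'
python3 -m inch '[[1,0,0,0,0.07],[1,0,0,0,0.14],[1,0,0,0,0.21],[1,0,0,0,0.28],[1,0,0,0,0.345]]'
python3 -m inch '[[1,0,0,0,0],[1,0,0,0,0]]'
python3 - <<'E'
from h import *
f,c=snap("wrist"); cv2.imwrite("pics/w1.png",f); s=observe(); print(s["tool_pos"],s["joint_pos"],r.finger_overhang)
for q in("cap_mid","short_tube_mid","tall_tube_1_mid"):
    print(q,[(np.round(b["extent"]).tolist(),round(b["score"],2)) for b in spotter.boxes_of(q,"wrist")][:5])
E
```

```text
clock: 2.02
tool_pos: [365.9, 482.5, 243.7]
tool_rot: [0.159, 0.987, 0.0, 0.0]
wrist_force: [0.1, 1.1, -0.1]
grip_width: 85.8
grip_force: 0.0
clock: 2.43
tool_pos: [541.5, 396.1, 231.0]
tool_rot: [0.16, 0.987, 0.0, 0.0]
wrist_force: [-0.1, 0.4, 0.2]
grip_width: 85.4
grip_force: 0.0
clock: 2.85
tool_pos: [540.0, 397.0, 230.9]
tool_rot: [0.421, 0.907, -0.0, -0.0]
wrist_force: [0.4, 0.7, 0.5]
grip_width: 85.3
grip_force: 0.0
clock: 3.27
tool_pos: [539.8, 397.2, 231.0]
tool_rot: [0.648, 0.762, -0.0, -0.0]
wrist_force: [-0.2, 0.0, 0.8]
grip_width: 85.1
grip_force: 0.0
clock: 3.68
tool_pos: [539.8, 397.2, 231.0]
tool_rot: [0.828, 0.56, -0.0, 0.0]
wrist_force: [1.1, -0.5, 0.6]
grip_width: 85.5
grip_force: 0.0
clock: 3.85
tool_pos: [539.8, 397.2, 231.0]
tool_rot: [0.826, 0.564, -0.0, 0.0]
wrist_force: [0.1, 0.5, -0.7]
grip_width: 85.7
grip_force: 0.0
[539.79552757 397.2303775  231.03262747] [ 5.31446052e-01  4.80120358e-01  1.37617557e+00 -4.61604985e-05
  1.28545280e+00  9.04014716e-01] 25.0
cap_mid [([307.0, 174.0, 50.0, 48.0], 0.6)]
short_tube_mid [([312.0, 159.0, 36.0, 17.0], 0.71)]
tall_tube_1_mid [([340.0, 98.0, 65.0, 61.0], 0.59)]
```

View pics/w1.png

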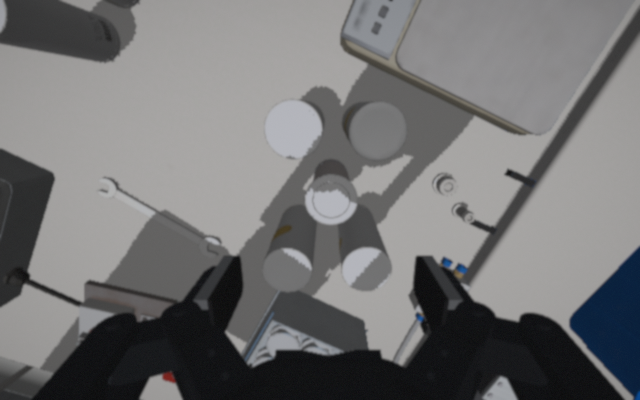

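The wrist view shows the cap top at (331,199) and tall-tube tops at (294,128), (376,129), (290,270) and (366,269). The lane runs sideways between the pairs, along the fingers' closing line.

```bash
python3 - <<'E'
from h import *
f,c=snap("wrist"); s=observe(); Q=R.from_quat(s["tool_rot"]).as_matrix()
P={n:at_z(c,u,v,z) for n,u,v,z in(("cap",331,199.5,102),("a",294,128,118),("b",376,129,118),("c",290,270,118),("d",366,269,118))}
for n,p in P.items(): print(n,p.round(1),(Q.T@(p-s["tool_pos"])).round(1))
sc,cc=snap("scene"); print("scene cap",[(b["extent"],b["score"]) for b in spotter.boxes_of("cap_mid","scene")][:2])
print("cap in scene px",proj(cc,P["cap"]))
E
```

```text
cap [542.9 395.9 102. ] [ -0.    3.4 129. ]
a [539.2 464.3 118. ] [ 62.2 -25.1 113. ]
b [596.9 440.8 118. ] [ 61.4  37.3 113. ]
c [486.9 352.9 118. ] [-60.6 -33.  113.1]
d [550.  329.1 118. ] [-59.7  34.4 113.1]
scene cap [([252.3, 280.0, 16.4, 24.5], 0.58)]
cap in scene px (np.float64(260.24545818099386), np.float64(290.3527731773415))
```

```bash
python3 -m inch '[[1,0,0.011,0.1,0],[1,0,0.011,0.2,0],[1,0,0.011,0.3,0],[1,0,0.011,0.37,0],[1,0,0.011,0.41,0]]'
python3 -m inch '[[1,0,0,0,0],[0.5,0,0,0,0],[-1,0,0,0,0],[-1,0,0,0,0],[-1,0,0,0,0]]' 25
python3 -m inch '[[-1,0,0,0,0],[-1,0,0,0,0],[-1,0,0,0,0],[-1,0,0,0,0],[-1,0,0,0,0]]' 25
python3 - <<'E'
from h import *
f,c=snap("wrist"); cv2.imwrite("pics/w2.png",f); print(r.finger_overhang)
E
```

```text
clock: 4.62
tool_pos: [541.3, 395.0, 105.0]
tool_rot: [0.827, 0.563, -0.002, -0.0]
wrist_force: [-0.2, 0.0, -0.0]
grip_width: 85.3
grip_force: 0.0
clock: 5.03
tool_pos: [544.0, 396.8, 110.3]
tool_rot: [0.827, 0.563, 0.002, 0.0]
wrist_force: [-1.6, -0.2, 5.1]
grip_width: 43.1
grip_force: 24.8
clock: 5.45
tool_pos: [544.0, 396.8, 110.3]
tool_rot: [0.827, 0.563, 0.002, 0.0]
wrist_force: [-1.1, -0.1, 6.3]
grip_width: 43.0
grip_force: 25.2
25.0
```

View pics/w2.png

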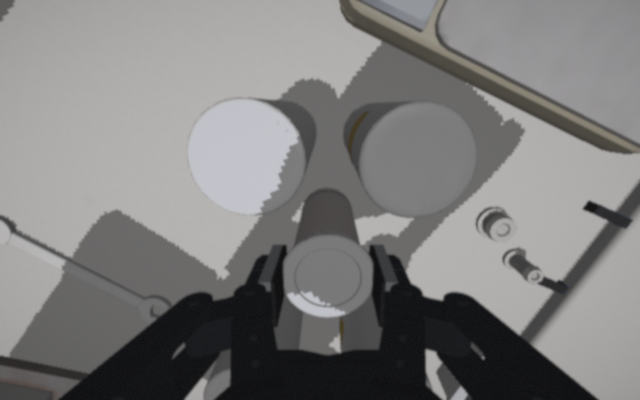

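The cap sits between the pads, its top at about (328,275), and the grip reads 25 N. I lift it a little and check.

```bash
python3 -m inch '[[-1,0,0,-0.01,0],[-1,0,0,-0.03,0],[-1,0,0,-0.06,0],[-1,0,0,-0.1,0],[-1,0,0,-0.15,0]]'
python3 -m inch '[[-1,0,0,-0.12,0],[-1,0,0,-0.24,0],[-1,0,0,-0.36,0],[-1,0,0,-0.42,0],[-1,0,0,-0.42,0]]'
python3 - <<'E'
from h import *
f,c=snap("wrist"); f2,c2=snap("side"); p=observe()["tool_pos"]; u,v=map(int,proj(c2,p)); print(u,v)
g=cv2.resize(f2[max(0,v-40):v+60,u-50:u+50],(400,400),interpolation=cv2.INTER_CUBIC)
cv2.imwrite("pics/w3.png",np.hstack([cv2.resize(f[200:400,220:420],(400,400)),g]))
E
```

```text
clock: 5.92
tool_pos: [542.5, 395.8, 153.8]
tool_rot: [0.827, 0.563, -0.001, 0.0]
wrist_force: [-0.3, 0.8, -0.4]
grip_width: 43.3
grip_force: 25.4
clock: 6.33
tool_pos: [545.5, 397.6, 286.7]
tool_rot: [0.827, 0.563, 0.006, 0.0]
wrist_force: [0.5, -0.8, -0.5]
grip_width: 43.1
grip_force: 25.6
262 132
```

View pics/w3.png

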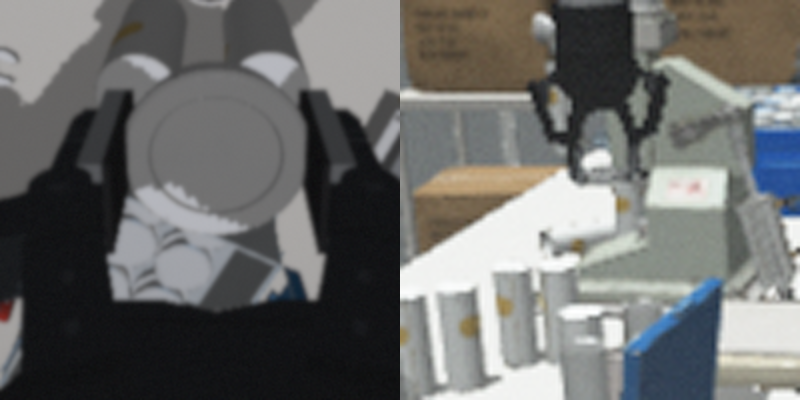

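The cap is held level and centred between the pads, with the tubes still standing. Next I move to the feeder, above the lid's height.

```bash
python3 -m inch '[[-1,-0.06,0.02,-0.01,0],[-1,-0.16,0.055,-0.02,0],[-1,-0.27,0.094,-0.03,0],[-1,-0.385,0.134,-0.04,0],[-1,-0.502,0.174,-0.04,0]]'
python3 -m inch '[[-1,-0.1,0.035,0,0],[-1,-0.2,0.07,0,0],[-1,-0.3,0.104,0,0],[-1,-0.4,0.139,0,0],[-1,-0.502,0.174,0,0]]'
python3 -m inch '[[-1,-0.1,0.035,0,0],[-1,-0.21,0.07,0,0],[-1,-0.32,0.11,0,0],[-1,-0.42,0.145,0,0],[-1,-0.502,0.174,0,0]]'
python3 -m inch '[[-1,0,0,0,0.07],[-1,0,0,0,0.14],[-1,0,0,0,0.21],[-1,0,0,0,0.272],[-1,0,0,0,0.272]]'
python3 -m inch '[[-1,0,0,0,0]]'
python3 - <<'E'
from h import *
f,c=snap("wrist"); cv2.imwrite("pics/w4.png",f)
E
```

```text
clock: 6.85
tool_pos: [534.7, 234.4, 289.8]
tool_rot: [0.827, 0.563, -0.002, -0.0]
wrist_force: [0.1, -0.6, 0.2]
grip_width: 43.2
grip_force: 25.6
clock: 7.27
tool_pos: [527.4, 75.3, 289.5]
tool_rot: [0.827, 0.563, -0.002, -0.001]
wrist_force: [0.4, 0.6, -0.0]
grip_width: 43.2
grip_force: 25.6
clock: 7.68
tool_pos: [520.5, -84.2, 289.5]
tool_rot: [0.827, 0.562, -0.002, -0.001]
wrist_force: [0.3, -0.1, -0.1]
grip_width: 42.9
grip_force: 25.6
clock: 8.1
tool_pos: [520.9, -82.1, 289.5]
tool_rot: [0.928, 0.373, -0.002, -0.001]
wrist_force: [-0.6, -0.1, -0.9]
grip_width: 43.5
grip_force: 25.6
clock: 8.18
tool_pos: [521.4, -81.9, 289.9]
tool_rot: [0.927, 0.376, -0.001, -0.001]
wrist_force: [0.1, -0.7, 0.5]
grip_width: 43.4
grip_force: 25.6
```

View pics/w4.png

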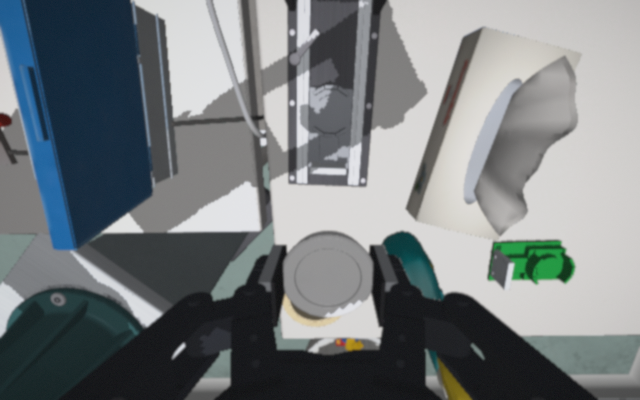

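The feeder runs straight up the picture, its outer end at row 185 and the seat at about (327,108). The bottle is right of the fingers at (410,250), the lid on the left. A zoom on the carriage follows.

```bash
python3 - <<'E'
import cv2
f=cv2.imread("pics/w4.png"); g=cv2.resize(f[50:200,265:400],None,fx=4,fy=4,interpolation=cv2.INTER_CUBIC)
g=cv2.convertScaleAbs(g,alpha=1.6,beta=15); cv2.imwrite("pics/w4c.png",g)
E
```

```text
(no output)
```

View pics/w4c.png

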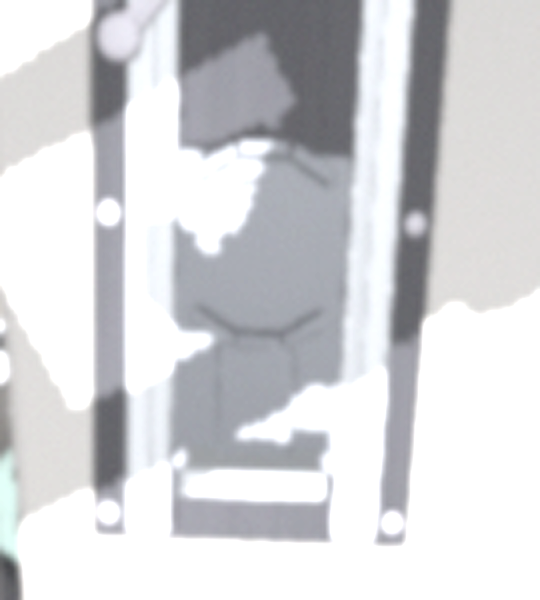

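In the zoom, the plate's top strip spans (310–347, 167–175), and the base end corners are at (289,183) and (366,186). The seat's cheeks lie at about rows 84 and 133.

```bash
cat > m.py <<'E'
from h import *
f,c=snap("wrist"); s=observe(); Q=R.from_quat(s["tool_rot"]).as_matrix(); T=lambda p:(Q.T@(p-s["tool_pos"])).round(1)
W=lambda x,y,z:at_z(c,265+x/4,50+y/4,z)
L0,R0,L1,R1=W(97,532,8),W(404,543,8),W(93,5,8),W(448,5,8)
print("width",np.linalg.norm((R0-L0)[:2]),np.linalg.norm((R1-L1)[:2]))
a=(L1+R1-L0-R0)[:2]; a/=np.linalg.norm(a); print("axis deg",np.degrees(np.arctan2(a[1],a[0])),"edges",[np.degrees(np.arctan2(*(q-p)[1::-1])) for p,q in((L0,L1),(R0,R1))], "end edge+90",np.degrees(np.arctan2(*(R0-L0)[1::-1]))+90)
end=(L0+R0)/2; o=end[:2]+128*a; print("origin",o.round(1))
n=np.array([-a[1],a[0]])
pl=W(254,502,54); x=a@(pl[:2]-o); print("plate rear feeder x,y",x,n@(pl[:2]-o),"front",a@(W(254,468,54)[:2]-o))
for m,y,z in(("+x cheek outer/top",140,44),("-x cheek",333,44)): q=W(262,y,z)[:2]; print(m,a@(q-o),n@(q-o))
nest=o+a*(x+73); print("nest",nest, "tool",T(np.array([*nest,41])))
print("tool x yaw",np.degrees(np.arctan2(Q[1,0],Q[0,0])))
cap=at_z(c,328.5,274,s["tool_pos"][2]-8); print("cap in tool",T(cap))
E
python3 m.py
```

```text
width 107.15234786336565 108.2779286518729
axis deg 42.03092934544466 edges [np.float64(42.21319042573747), np.float64(41.85292282271567)] end edge+90 41.977381550241844
origin [596.9 -15. ]
plate rear feeder x,y -104.41014622406875 -0.19544665393855354 front -93.86511042956093
+x cheek outer/top -0.46813667642985346 1.3121649925662215
-x cheek -54.651899460870155 -0.7930695775177377
nest [573.55045851 -36.0733694 ] tool [ 69.1   3.5 249.3]
tool x yaw 44.13660132406406
cap in tool [0.9 0.2 8. ]
```

```bash
python3 -m inch '[[-1,0.03,0.011,0.05,0.01],[-1,0.047,0.011,0.15,0.023],[-1,0.047,0.011,0.27,0.023],[-1,0.047,0.011,0.38,0.023],[-1,0.047,0.011,0.467,0.023]]'
python3 -m inch '[[-1,0,0,0,0],[-1,0,0,0,0],[-1,0,0,0,0]]'
python3 - <<'E'
from h import *
f,c=snap("wrist"); cv2.imwrite("pics/w5f.png",f)
g=cv2.convertScaleAbs(cv2.resize(f[60:260,220:440],None,fx=3,fy=3,interpolation=cv2.INTER_CUBIC),alpha=1.4,beta=10); cv2.imwrite("pics/w5.png",g)
E
```

```text
clock: 8.7
tool_pos: [534.0, -73.9, 148.7]
tool_rot: [0.933, 0.359, -0.001, -0.001]
wrist_force: [-1.5, 0.7, -0.5]
grip_width: 43.1
grip_force: 25.6
clock: 8.95
tool_pos: [536.1, -74.6, 152.2]
tool_rot: [0.934, 0.358, 0.001, 0.001]
wrist_force: [1.4, -0.2, 0.4]
grip_width: 43.2
grip_force: 25.7
```

View pics/w5.png

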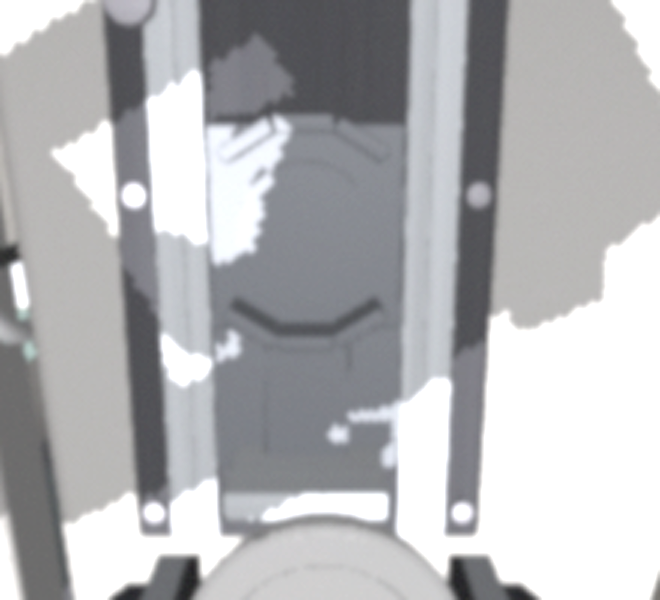

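The zoom shows the -x cheek's inner top edge at crop (305,334), the +x cheek's at about (305,131), and the plate top strip from row 492 to 520.

```bash
python3 - <<'E'
from h import *
f,c=snap("wrist"); s=observe(); Q=R.from_quat(s["tool_rot"]).as_matrix(); T=lambda p:(Q.T@(p-s["tool_pos"])).round(1)
W=lambda x,y,z:T(at_z(c,220+x/3,60+y/3,z))
print(s["tool_pos"],np.degrees(np.arctan2(Q[1,0],Q[0,0])))
for n,x,y,z in(("-x in",305,334,44),("-x out",305,346,44),("+x in",305,131,44),("+x out",305,117,44),("-x in L",235,300,44),("-x in R",380,300,44),("plate rear",305,521,54),("plate front",305,492,54),("plate L",224,506,54),("plate R",388,506,54),("screw L",154,512,8),("screw R",463,512,8),("screw L2",133,195,8),("screw R2",479,195,8),("arc top",310,160,35)):print(n,W(x,y,z))
E
```

```text
[536.71782603 -74.75069741 153.05236229] 41.95045953321475
-x in [ 29.6  -4.7 109.1]
-x out [ 26.4  -4.8 109.1]
+x in [ 79.9  -4.4 109.2]
+x out [ 83.1  -4.3 109.2]
-x in L [ 38.6 -22.7 109.1]
-x in R [ 38.5  14.6 109.2]
plate rear [-18.9  -4.9  99. ]
plate front [-10.6  -4.8  99. ]
plate L [-14.5 -26.3  98.9]
plate R [-14.6  17.1  99.1]
screw L [-36.5 -54.4 144.8]
screw R [-36.8  44.9 145.1]
screw L2 [ 62.5 -54.6 145. ]
screw R2 [ 62.3  44.9 145.3]
arc top [ 72.8  -3.3 118.2]
```

```bash
python3 -m inch '[[-1,0.06,-0.015,0,0],[-1,0.12,-0.015,0,0],[-1,0.18,-0.016,0.03,0],[-1,0.18,-0.016,0.08,0],[-1,0.18,-0.016,0.13,0]]'
python3 -m inch '[[-1,0,0,0.05,0],[-1,0,0,0.1,0],[-1,0,0,0.13,0],[-1,0,0,0.15,0],[-1,0,0,0.16,0]]'
python3 -m inch '[[-1,0,0,0.005,0],[-1,0,0,0.01,0],[-1,0,0,0.01,0],[-1,0,0,0.01,0]]'
python3 - <<'E'
from h import *
f,c=snap("wrist"); cv2.imwrite("pics/w6f.png",f); s=observe(); print(s["tool_pos"],s["wrist_force"])
g=cv2.convertScaleAbs(cv2.resize(f[180:360,220:440],None,fx=3,fy=3,interpolation=cv2.INTER_CUBIC),alpha=1.4,beta=10); cv2.imwrite("pics/w6.png",g)
E
```

```text
clock: 9.47
tool_pos: [575.2, -34.3, 114.2]
tool_rot: [0.934, 0.358, 0.003, 0.002]
wrist_force: [-0.7, -0.3, -0.9]
grip_width: 43.6
grip_force: 25.7
clock: 9.88
tool_pos: [572.6, -34.8, 64.3]
tool_rot: [0.934, 0.358, 0.0, 0.0]
wrist_force: [0.7, -0.0, 0.3]
grip_width: 43.0
grip_force: 25.7
clock: 10.22
tool_pos: [572.5, -34.8, 61.5]
tool_rot: [0.934, 0.358, 0.0, 0.0]
wrist_force: [0.3, 0.5, -0.3]
grip_width: 42.8
grip_force: 25.7
[572.47565511 -34.77473329  61.49568127] [-0.05387053  0.04284642  0.37824459]
```

View pics/w6.png

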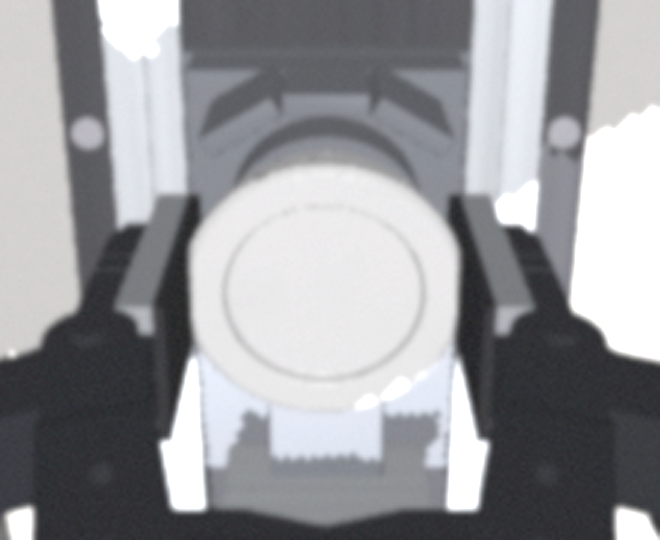

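```bash
python3 - <<'E'
from h import *
f,c=snap("wrist"); s=observe(); Q=R.from_quat(s["tool_rot"]).as_matrix(); T=lambda p:(Q.T@(p-s["tool_pos"])).round(1)
W=lambda x,y,z:T(at_z(c,220+x/3,180+y/3,z))
zt=s["tool_pos"][2]-8.3
for n,x,y,z in(("cap front",325,163,zt),("cap back",325,411,zt),("cap L",190,285,zt),("cap R",460,285,zt),("platform front",327,118,35),("cheek in",327,106,44),("cheek in bottom",327,100,25),("cheek out",327,55,44),("L cheek tipi",203,135,44),("R cheek tipi",450,135,44),("screwL",87,133,8),("screwR",565,133,8)):print(n,W(x,y,z))
E
```

```text
cap front [21.9  0.3  8.3]
cap back [-24.5   0.3   8.3]
cap L [  0.3 -21.7   8.3]
cap R [ 0.2 22.3  8.3]
platform front [22.2  0.7 26.5]
cheek in [27.9  0.7 17.5]
cheek in bottom [21.9  0.8 36.5]
cheek out [36.7  0.7 17.5]
L cheek tipi [ 22.9 -19.7  17.4]
R cheek tipi [22.8 21.  17.5]
screwL [  8.3 -49.1  53.4]
screwR [ 8.1 50.5 53.5]
```

```bash
python3 -m inch '[[-1,0.01,0.002,0,0],[-1,0.01,0.002,0.005,0],[-1,0.01,0.002,0.01,0],[-1,0.01,0.002,0.014,0],[-1,0.01,0.002,0.014,0]]'
python3 -m inch '[[-1,0,0,0.003,0],[-1,0,0,0.006,0],[-1,0,0,0.006,0],[-1,0,0,0.006,0]]'
python3 - <<'E'
from h import *
f,c=snap("wrist"); cv2.imwrite("pics/w7f.png",f); s=observe(); print(s["tool_pos"],s["wrist_force"])
g=cv2.convertScaleAbs(cv2.resize(f[180:360,220:440],None,fx=3,fy=3,interpolation=cv2.INTER_CUBIC),alpha=1.4,beta=10); cv2.imwrite("pics/w7.png",g)
E
```

```text
clock: 10.73
tool_pos: [574.4, -33.0, 56.4]
tool_rot: [0.934, 0.358, -0.0, -0.0]
wrist_force: [0.1, -0.5, -0.7]
grip_width: 43.0
grip_force: 25.7
clock: 11.07
tool_pos: [574.7, -33.1, 55.3]
tool_rot: [0.934, 0.358, -0.0, 0.0]
wrist_force: [-1.2, 0.8, 4.9]
grip_width: 43.1
grip_force: 26.0
[574.68059257 -33.14259257  55.28877837] [-1.64504968  0.49625299  4.05079079]
```

Contact came at exactly the expected height (55.3), so I release and lift straight up.

```bash
python3 -m inch '[[0.3,0,0,0,0],[0.3,0,0,0,0],[0.5,0,0,0,0],[0.5,0,0,0,0]]'
python3 -m inch '[[0.5,0,0,-0.02,0],[0.5,0,0,-0.06,0],[0.5,0,0,-0.14,0],[0.5,0,0,-0.24,0],[0.5,0,0,-0.32,0]]'
python3 -m inch '[[-1,-0.1,0,0,0],[-1,-0.2,0,0,0],[-1,-0.2,0,0,0],[-1,-0.2,0,0,0]]'
python3 - <<'E'
from h import *
f,c=snap("wrist"); cv2.imwrite("pics/w8f.png",f); s=observe(); print(s["tool_pos"],s["wrist_force"],s["grip_width"])
g=cv2.convertScaleAbs(cv2.resize(f[40:240,220:440],None,fx=3,fy=3,interpolation=cv2.INTER_CUBIC),alpha=1.2,beta=5); cv2.imwrite("pics/w8.png",g)
E
```

```text
clock: 11.45
tool_pos: [574.7, -33.1, 54.8]
tool_rot: [0.934, 0.358, -0.0, -0.0]
wrist_force: [0.9, -0.4, 0.5]
grip_width: 63.7
grip_force: 0.0
clock: 11.87
tool_pos: [574.8, -33.1, 152.7]
tool_rot: [0.934, 0.358, 0.0, 0.0]
wrist_force: [0.4, -0.3, -1.1]
grip_width: 63.9
grip_force: 0.0
clock: 12.2
tool_pos: [529.1, -73.8, 151.5]
tool_rot: [0.934, 0.357, -0.0, -0.0]
wrist_force: [0.8, -0.3, -0.3]
grip_width: 15.9
grip_force: 0.0
[530.22113524 -73.41611769 151.46932869] [ 0.36731015  1.0175645  -0.35384004] 8.180548192851749
```

View pics/w8.png

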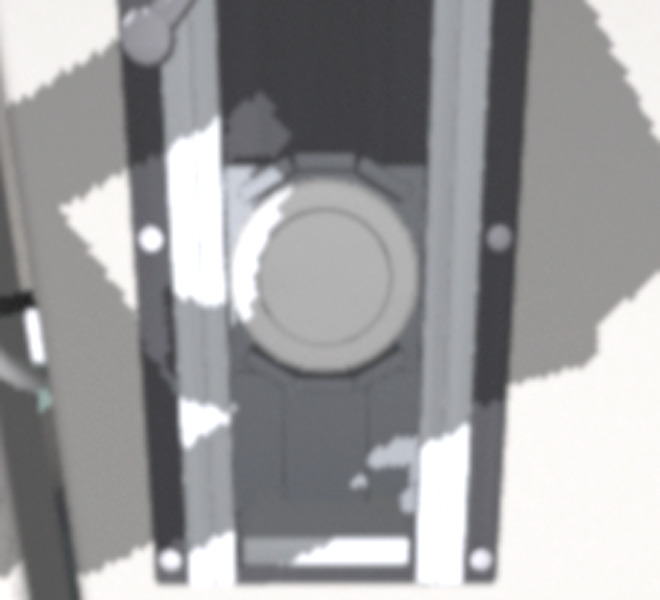

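The cap lies flat and centred between the cheeks, with the fingers shut and clear. I now descend behind the push plate.

```bash
python3 -m inch '[[-1,-0.07,0,0,0],[-1,-0.13,0,0,0],[-1,-0.13,0,0.08,0],[-1,-0.13,0,0.16,0],[-1,-0.13,0,0.24,0]]'
python3 -m inch '[[-1,0,0,0.04,0],[-1,0,0,0.07,0],[-1,0,0,0.08,0],[-1,0,0,0.08,0]]'
python3 -m inch '[[-1,0.02,0,0,0],[-1,0.04,0,0,0],[-1,0.04,0,0,0]]'
python3 - <<'E'
from h import *
f,c=snap("wrist"); cv2.imwrite("pics/w9.png",f); s=observe(); print(s["tool_pos"],s["wrist_force"],s["grip_width"])
E
```

```text
clock: 12.67
tool_pos: [502.7, -99.3, 78.7]
tool_rot: [0.934, 0.358, 0.001, 0.001]
wrist_force: [0.6, -0.2, 0.1]
grip_width: 0.2
grip_force: 0.0
clock: 13.0
tool_pos: [501.5, -98.9, 54.5]
tool_rot: [0.934, 0.358, -0.0, -0.0]
wrist_force: [0.4, 0.2, -0.0]
grip_width: -0.0
grip_force: 0.0
clock: 13.25
tool_pos: [512.1, -90.9, 56.0]
tool_rot: [0.934, 0.358, 0.001, 0.001]
wrist_force: [0.5, -0.4, -0.1]
grip_width: 0.0
grip_force: 0.0
[511.54414437 -91.02562822  55.90933597] [-0.45396533 -0.27152488  0.23261836] -0.1776596925431113
```

View pics/w9.png

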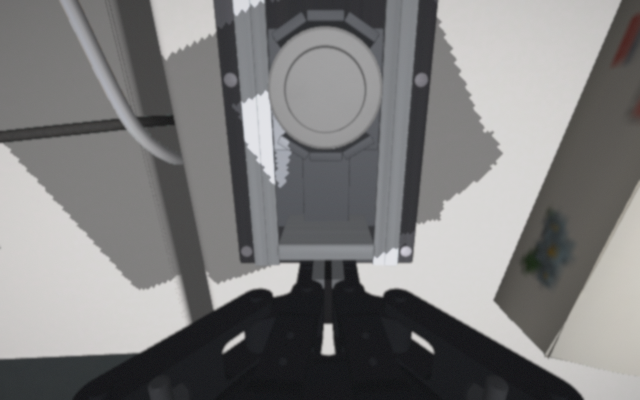

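The fingers are shut just behind the plate, which is at (327,245), centred on it. I push slowly.

```bash
python3 -m inch '[[-1,0.01,0,0,0],[-1,0.025,0,0,0],[-1,0.04,0,0,0],[-1,0.055,0,0,0],[-1,0.07,0,0,0]]'
python3 -m inch '[[-1,0.02,0,0,0],[-1,0.04,0,0,0],[-1,0.06,0,0,0],[-1,0.08,0,0,0],[-1,0.1,0,0,0]]'
python3 -m inch '[[-1,0.02,0,0,0],[-1,0.04,0,0,0],[-1,0.06,0,0,0],[-1,0.08,0,0,0],[-1,0.1,0,0,0]]'
python3 - <<'E'
from h import *
f,c=snap("wrist"); cv2.imwrite("pics/w10f.png",f); s=observe(); print(s["tool_pos"],s["wrist_force"])
a=np.array([.743,.669]); print("tcp feeder x",a@(np.array(s["tool_pos"][:2])-[596.9,-15]))
E
```

```text
clock: 13.72
tool_pos: [525.7, -77.0, 55.1]
tool_rot: [0.934, 0.358, -0.0, -0.0]
wrist_force: [-3.5, -3.4, 2.6]
grip_width: -0.0
grip_force: 2.2
clock: 14.13
tool_pos: [548.1, -56.9, 55.0]
tool_rot: [0.934, 0.358, -0.0, 0.0]
wrist_force: [-4.9, -4.4, 4.7]
grip_width: 0.0
grip_force: 3.6
clock: 14.55
tool_pos: [570.2, -36.9, 55.0]
tool_rot: [0.934, 0.358, -0.001, 0.0]
wrist_force: [-4.6, -5.5, 4.7]
grip_width: -0.0
grip_force: 3.4
[571.49938078 -36.23015407  55.01533811] [-1.27717931 -0.49370102 -0.036441  ]
tcp feeder x -33.07563315491412
```

```bash
python3 -m inch '[[-1,0.01,0,0,0],[-1,0.025,0,0,0],[-1,0.04,0,0,0],[-1,0.055,0,0,0],[-1,0.07,0,0,0]]'
python3 -m inch '[[-1,0.01,0,0,0],[-1,0.02,0,0,0],[-1,0.03,0,0,0],[-1,0.04,0,0,0],[-1,0.05,0,0,0]]'
python3 - <<'E'
from h import *
s=observe(); print(s["tool_pos"],s["wrist_force"])
a=np.array([.743,.669]); print("tcp feeder x",a@(np.array(s["tool_pos"][:2])-[596.9,-15]))
E
```

```text
clock: 15.02
tool_pos: [585.8, -23.2, 54.9]
tool_rot: [0.934, 0.358, -0.0, 0.0]
wrist_force: [-3.9, -5.5, 2.4]
grip_width: 0.3
grip_force: 2.9
clock: 15.43
tool_pos: [597.0, -13.2, 54.9]
tool_rot: [0.934, 0.358, -0.0, 0.0]
wrist_force: [-3.5, -5.2, 2.5]
grip_width: -0.0
grip_force: 2.7
[597.03299599 -13.16264465  54.91135726] [-3.49160771 -5.17830099  2.52811882]
tcp feeder x 1.3280067491486172
```

```bash
python3 -m inch '[[-1,0.005,0,0,0],[-1,0.01,0,0,0],[-1,0.015,0,0,0]]'
python3 -m inch '[[-1,0.004,0,0,0],[-1,0.008,0,0,0],[-1,0.012,0,0,0]]'
python3 - <<'E'
from h import *
s=observe(); print(s["tool_pos"],s["wrist_force"])
a=np.array([.743,.669]); print("tcp feeder x",a@(np.array(s["tool_pos"][:2])-[596.9,-15]))
E
```

```text
clock: 15.68
tool_pos: [600.4, -10.0, 54.9]
tool_rot: [0.934, 0.358, -0.0, 0.0]
wrist_force: [-6.5, -8.5, 5.3]
grip_width: -0.1
grip_force: 5.8
clock: 15.93
tool_pos: [600.5, -9.9, 54.9]
tool_rot: [0.934, 0.359, -0.003, 0.001]
wrist_force: [-12.7, -18.3, 11.6]
grip_width: 0.2
grip_force: 10.6
[600.47478795  -9.85032075  54.93593974] [-12.65026642 -18.3132102   11.63669542]
tcp feeder x 6.101202869084734
```

Hard stop at TCP x ≈ 6. I ease off and look at whether the carriage is home and the pawl is in.

```bash
python3 -m inch '[[-1,-0.02,0,0,0],[-1,-0.06,0,0,0],[-1,-0.1,0,0,0],[-1,-0.2,0,-0.1,0],[-1,-0.3,0,-0.2,0]]'
python3 -m inch '[[-1,0,0,-0.1,0],[-1,0,0,-0.1,0],[-1,0,0,-0.1,0]]'
python3 - <<'E'
from h import *
f,c=snap("wrist"); s=observe(); Q=R.from_quat(s["tool_rot"]).as_matrix()
print(s["tool_pos"]); cv2.imwrite("pics/w11f.png",f)
g=cv2.convertScaleAbs(cv2.resize(f[0:200,220:440],None,fx=3,fy=3,interpolation=cv2.INTER_CUBIC),alpha=1.5,beta=10); cv2.imwrite("pics/w11.png",g)
E
```

```text
clock: 16.35
tool_pos: [534.9, -66.9, 112.6]
tool_rot: [0.934, 0.358, -0.001, -0.001]
wrist_force: [0.6, 0.1, -0.8]
grip_width: 0.1
grip_force: 0.0
clock: 16.6
tool_pos: [538.0, -67.8, 145.8]
tool_rot: [0.934, 0.357, 0.002, 0.001]
wrist_force: [-0.6, 0.1, -0.7]
grip_width: -0.1
grip_force: 0.0
[537.22059608 -67.31414088 144.47571475]
```

View pics/w11.png

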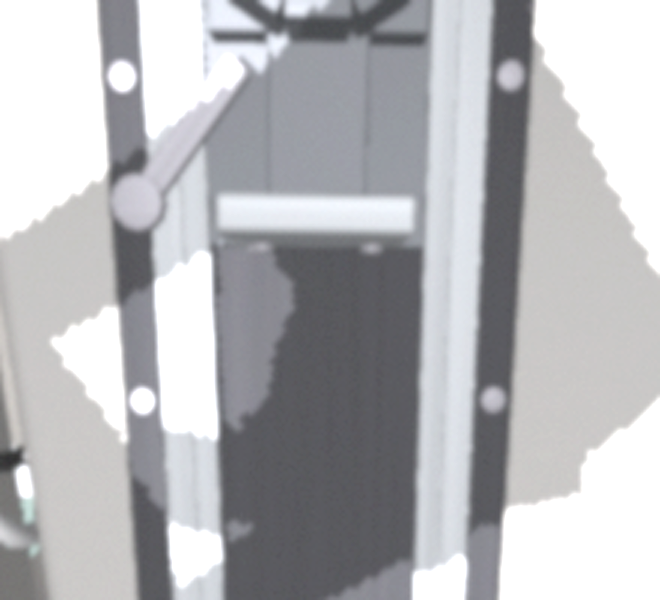

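The pawl reaches inward over the track, its tip at crop (240,65) just behind the seat block at row 35. The plate top is at rows 193–235.

```bash
python3 - <<'E'
from h import *
f,c=snap("wrist"); s=observe(); Q=R.from_quat(s["tool_rot"]).as_matrix(); T=lambda p:(Q.T@(p-s["tool_pos"])).round(1)
W=lambda x,y,z:T(at_z(c,220+x/3,y/3,z))
for n,x,y,z in(("pivot",138,203,29),("pawl tip",240,65,29),("plate rear",315,234,54),("plate front",315,193,54),("block rear",315,37,35),("screwL-23",142,401,8),("screwL76",122,76,8)):print(n,W(x,y,z))
E
```

```text
pivot [105.2 -43.5 114.6]
pawl tip [134.5 -18.  114.6]
plate rear [96.3 -0.7 89.6]
plate front [104.4  -0.6  89.6]
block rear [138.6  -0.6 108.6]
screwL-23 [ 56.5 -49.6 135.6]
screwL76 [137.  -49.5 135.6]
```

The plate is at feeder x = 20.1, which is home, and the pawl is in behind the block. I check the tubes by numbers only, then hand in.

```bash
python3 - <<'E'
from h import *
a=cv2.imread("pics/scene0.png"); f,c=snap("scene")
d=cv2.absdiff(a,f).max(2); 
for n,(x,y,w,h) in dict(t1=(261,257,22,36),t2=(280,274,22,36),t3=(221,285,22,36),t4=(237,305,24,36)).items(): print(n,(d[y:y+h,x:x+w]>40).mean().round(3))
for n in("scene","side"):
    if n=="side": snap(n)
    for q in("cap_mid","tall_tube_1_mid","push_face"): print(n,q,[(np.round(b["extent"]).tolist(),round(b["score"],2)) for b in spotter.boxes_of(q,n)][:4])
print("nest px expected",proj(c,[596.9+93*.743,-15+93*.669,41]))
r.job_done()
E
```

```text
t1 0.095
t2 0.0
t3 0.0
t4 0.002
scene cap_mid [([270.0, 171.0, 83.0, 43.0], 0.19)]
scene tall_tube_1_mid [([221.0, 287.0, 21.0, 38.0], 0.98)]
scene push_face [([274.0, 176.0, 37.0, 29.0], 0.65), ([354.0, 112.0, 13.0, 14.0], 0.51)]
side cap_mid [([339.0, 207.0, 12.0, 6.0], 0.61)]
side tall_tube_1_mid [([267.0, 167.0, 9.0, 9.0], 0.5), ([261.0, 178.0, 9.0, 12.0], 0.32)]
side push_face [([417.0, 260.0, 45.0, 29.0], 0.95), ([334.0, 213.0, 21.0, 16.0], 0.69)]
nest px expected (np.float64(283.4592940367643), np.float64(190.228397148859))
the job is handed in; nothing more can be done
```

The job is handed in with no verdict returned: the cap was set flat in its seat, the carriage measures home at x = 20.1 mm with the pawl sprung in behind it, and the image comparison shows the tubes unmoved (a small difference at one). Once the cap was under the bridge I could confirm it only by a moderate side-camera detection (score 0.61), and I viewed 13 pictures, over the limit of 10.

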